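Reset the paper trimmer's backstop to the next hole

ROBOT

A 6-joint arm with a two-finger parallel gripper is mounted at the origin on the work surface. World frame = base frame: x ahead of the robot, y to its left, z up, the work surface at z = 0. Lengths are in m, angles in degrees, forces in N, time in s.
With the tool pointing down it reaches from about 0.325 to 0.85 m from the base axis. Payload 15.5 kg.
Tool frame: the origin (TCP) lies at the very end of the fingers, on their centre line; the grasp point (between the pads) lies arm.grip_depth behind it (arm.grip_depth is the distance from the TCP to the grasp point, in m); z points along the fingers, y is the direction in which the jaws open and shut (so a half turn about z gives the same grasp; the last joint's range is limited). The gripper opens to 91 mm and grips with 3 to 60 N. Pads are 32 mm wide; open, the fingers measure 118 mm over their backs; the gripper's body (76 mm by 178 mm) begins 60 mm behind the grasp point.
Start: joints at [-80.701, 28.281, 77.091, -0, 74.628, -5.472], TCP at [0.159, -0.604, 0.214] pointing down, gripper open.
Joint ranges: [-166.48, 166.48], [-47.26, 123.95], [12.59, 153.08], [-70.14, 250.14], [6.76, 159.57], [-176.63, 176.63]. Speed limits (degrees/s): [108.29, 108.29, 147.25, 172.46, 172.46, 172.46].

INTERFACE

Orientations are given as a 3x3 rotation matrix whose columns are the frame's x, y, z axes.
In Python, from rig import arm gives the robot as it stands. Calls block until the motion is done:
- arm.move_to(position, orientation): joint-space move of the TCP to a pose.
- arm.move_l(position, orientation=None, feed=0.15): straight line of the TCP; orientation=None keeps the orientation; feed is the mean speed in m/s.
- arm.move_joints(angles): joint-space move.
- arm.grip(opening): finger opening in m; the grip force is fixed at half the most; returns when the fingers have stopped.
- arm.sleep(seconds).
- arm.solve_ik(position, orientation): joint angles nearest the present ones, or None.
- arm.snapshot(name): name is "scene" or "top"; returns the picture (384x512x3 uint8, red, green, blue); there is no depth.
- arm.get_calibration(name): a dict with "intrinsics" (3x3 intrinsics, pixels), "k1" (the pictures are not rectified: a ray, as slopes to the right and down, at radius r is drawn at 1 + k1 r^2 times it, then the intrinsics apply), "cam_to_world" (4x4, takes a point from camera to world coordinates). Camera axes: x right, y down, z forward; pixel columns grow to the right and rows downward; lengths in m; the calibration is good to about 2 mm. A picture is of the moment at which its call begins. get_calibration takes no time and is no camera call.
A pose or a line that the arm cannot do raises arm.Unreachable and nothing moves.
- arm.sign_off(): hands the job in, once; it reports no verdict.
Readings, each from a call of its own:
- arm.current_t(): time.
- arm.current_joint_positions(): joint angles.
- arm.current_dq(): joint speeds.
- arm.current_tau(): joint torques, N m.
- arm.current_ee_pos(): TCP position.
- arm.current_tool_rot(): TCP orientation.
- arm.current_force(): force on the tool from outside, world axes, zero at the start.
- arm.current_torque(): the same for the moment, N m.
- arm.current_width(): finger opening in m.
Only numpy, scipy, OpenCV 4.12 (cv2) and the standard library are available. Lean on these libraries where they do the work, as an engineer would, in place of code of your own. Each camera call takes 0.05 s, during which the arm holds its last target.

TASK

Set the classroom paper trimmer up for the next wider card: first slide the cutting head along its rail until it is parked right up against the end post farther from the perforated guide tube, so that the card can go in. Then pull up the backstop's spring plunger knob, slide the backstop one hole farther away from the cutting rail and let the pin drop fully home in that hole. Finish while still holding the knob with the pin fully home, so that the stop cannot shift while I square the card against it, and leave the other things on the desk where they are.

Things in the scene. Friction and masses are not known exactly. Their poses are not given: they have to be found in the camera images.
- trimmer: Rotary paper trimmer, fixed to the desk: grey board 260 mm (its x) by 400 mm (its y), top 18 mm above the desk. Origin: centre of its underside, at desk height; +x points across the board away from the cutting rail, +y along the rail from the guide-tube side to the parking side, z up. Rail: 18 mm round, along y at x = -90 mm, axis 38 mm above the desk.
- cutting_head (a joint): Travel of the cutting head along the rail in m: grows towards +y of the trimmer, 0.24 = parked against the end post at the +y end (hard stop), 0 = the other end. Starts between 0 and 0.16. About 2 N of drag; stays where it is left.
- head_grip (a point): Centre of the black grip block on top of the cutting head, 80 mm above the desk. The block measures 30 mm (trimmer x) by 40 mm (trimmer y), rounded, from 58 mm to 94 mm above the desk; the grey head below it is 46 by 60 mm and reaches 63 mm above the desk.
- park_end (a point): Where head_grip lies when the cutting head is parked against the black end post at the trimmer's +y end (80 mm above the desk). The two end posts measure 44 mm (x) by 24 mm (y), tops 54 mm above the desk, centres at trimmer y = -184 and +184 mm.
- backstop (a joint): Travel of the backstop along the guide tube in m: 0 = in the hole where it starts, grows towards +x of the trimmer, away from the cutting rail; 0.04 = at the next hole. About 1.5 N of drag with the pin drawn; locked within 1 mm while the pin is in a hole. Aluminium sleeve 56 mm (x) by 36 mm (y), top 50 mm above the desk, with a fence 275 mm long over the board, top 42 mm above the desk.
- plunger (a joint): Lift of the spring plunger's pin in m: 0 = fully home in a hole, 0.014 = fully pulled (stop). The 8 mm pin, round at the tip, reaches 10 mm into the tube and is clear of the hole from 0.010 up; let go between holes it rides on the tube at 0.010 and drops in by itself at a hole. The spring pushes down with 6 N at 0, 9.5 N when fully pulled.
- plunger_knob (a point): Centre of the round black plunger knob, 29 mm in diameter and 22 mm tall, axis vertical, on top of the backstop's sleeve; 79 mm above the desk when the pin is home. Moved sideways it carries the backstop along. Below it is a 20 mm thick collar (26 mm at its 6 mm high foot), 18 mm tall, standing on the sleeve.
- next_hole (a point): Mouth of the hole the pin must go into, 43 mm above the desk: the next one from the start hole, away from the cutting rail; the knob's axis must stand over it. The guide tube is square steel, 25 mm, along trimmer x at y = -155 mm on the board, with 10 mm holes in its top every 40 mm, at x = -35, 5 (start), 45 (this one) and 85 mm.
- glue_gun: Bystander: cordless grey glue gun standing on its foot, 136 mm tall, about 235 mm long; origin under it at desk height. Leave it alone.
- jar: Bystander: glass jar with a plant cutting, 76 mm in diameter, 100 mm tall (plant to 165 mm); origin at the centre of its underside. Leave it alone.
- felt_piece0: Bystander: dark felt disc, 46 mm in diameter, with a bead on top, 22 mm tall; origin at the centre of its underside. Leave it alone.
- scissors: Bystander: scissors lying flat, 180 mm long, 10 mm thick; origin near their middle. Leave them alone.

How it is judged:
By the outcome, as a careful person would: the job done as asked, in the order asked, and still so for the second after the job is handed in, while the arm keeps its last pose, push and grip.
It also fails if it takes over 45 s, if anything falls off the work surface, if the arm or the gripper's body presses on something with over 40 N, if the wrist force passes 120 N, or if a joint passes its speed limit or range.

## Working session

There is one attempt and no reset: what is moved stays moved. The work goes in short steps, each a Python script; the robot and the scene stay as the last script left them, time stands still between calls to the robot, and variables do not carry over. Pictures are saved under pics/ and viewed, and the job is handed in when it is done.

```bash
ls; mkdir -p pics; python3 - <<'E'
from rig import arm
import cv2,numpy as np
for n in("scene","top"):
    im=arm.snapshot(n); cv2.imwrite(f"pics/{n}0.png",im[:,:,::-1]); c=arm.get_calibration(n); print(n,c)
print(arm.grip_depth,arm.current_t(),arm.current_width(),arm.current_tool_rot())
E
```

```text
pics
scene {'intrinsics': array([[431.47145839,   0.        , 257.15307771],
       [  0.        , 431.47145839, 192.6311179 ],
       [  0.        ,   0.        ,   1.        ]]), 'k1': -0.07165418798270068, 'cam_to_world': array([[-0.35349515,  0.67088366, -0.65188672,  1.27039554],
       [ 0.93537663,  0.24563112, -0.25443254,  0.29721791],
       [-0.01057097, -0.69970027, -0.7143583 ,  0.81811341],
       [ 0.        ,  0.        ,  0.        ,  1.        ]])}
top {'intrinsics': array([[377.54920608,   0.        , 257.40541937],
       [  0.        , 377.54920608, 188.62793931],
       [  0.        ,   0.        ,   1.        ]]), 'k1': -0.04333483495354746, 'cam_to_world': array([[-0.02120215, -0.98141851,  0.1907044 ,  0.42749834],
       [-0.99956272,  0.02474091,  0.01619421,  0.0500702 ],
       [-0.0206115 , -0.19027766, -0.98151392,  1.06554663],
       [ 0.        ,  0.        ,  0.        ,  1.        ]])}
0.0188 0.1 0.09116730396847693 [[ 9.66958489e-01  2.54933822e-01 -1.65289737e-04]
 [ 2.54933841e-01 -9.66957815e-01  1.14890527e-03]
 [ 1.33066609e-04 -1.15308165e-03 -9.99999326e-01]]
```

View pics/scene0.png

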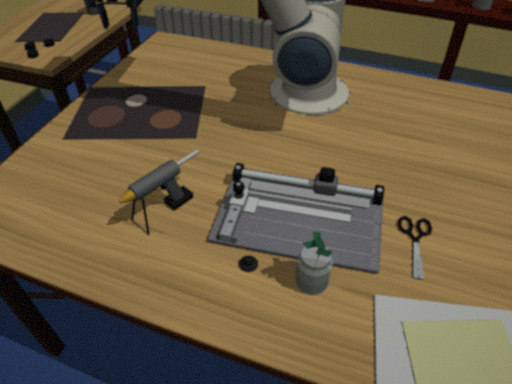

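View pics/top0.png

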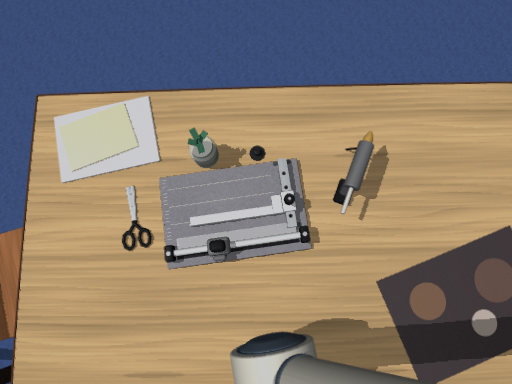

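```bash
python3 - <<'E'
import cv2
t=cv2.imread('pics/top0.png');s=cv2.imread('pics/scene0.png')
cv2.imwrite('pics/t1.png',cv2.resize(t[140:280,150:320],None,fx=4.7,fy=4.2857 and 4.7,interpolation=cv2.INTER_CUBIC)[:600])
cv2.imwrite('pics/t1.png',cv2.resize(t[145:275,150:320],None,fx=4.5,fy=4.5,interpolation=cv2.INTER_CUBIC))
cv2.imwrite('pics/s1.png',cv2.resize(s[155:285,205:395],None,fx=4,fy=4,interpolation=cv2.INTER_CUBIC))
E
```

```text
(no output)
```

View pics/t1.png

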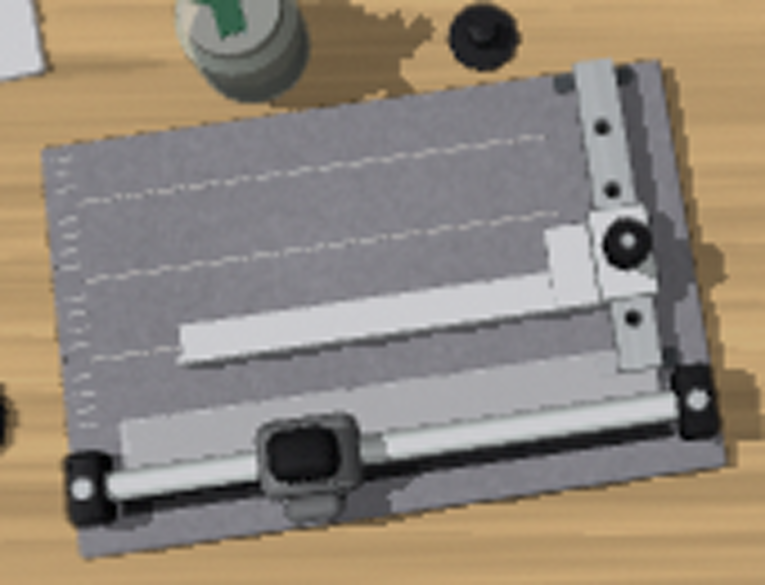

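View pics/s1.png

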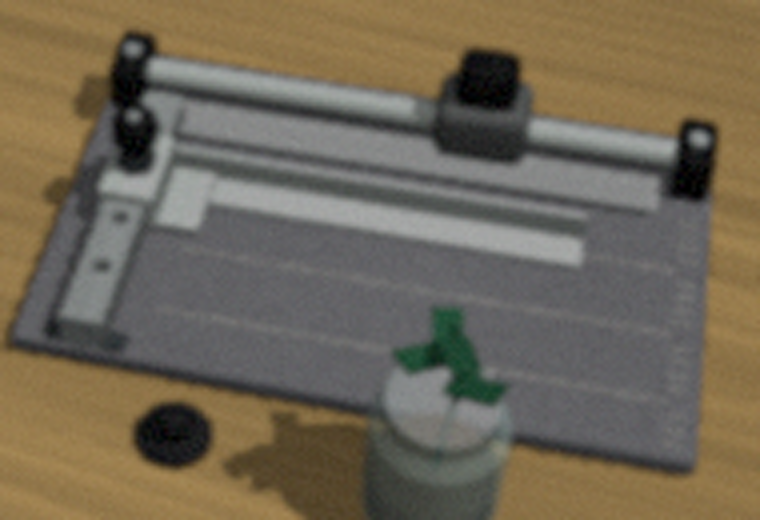

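```bash
cat > h.py <<'E'
import numpy as np, cv2
from rig import arm
CAL={n:arm.get_calibration(n) for n in("scene","top")}
def proj(n,P):
    c=CAL[n];T=np.linalg.inv(c["cam_to_world"]);p=T[:3,:3]@np.asarray(P,float)+T[:3,3]
    s=p[:2]/p[2];s=s*(1+c["k1"]*(s@s));K=c["intrinsics"];return np.array([K[0,0]*s[0]+K[0,2],K[1,1]*s[1]+K[1,2]])
def t2w(q,P):
    c,s=np.cos(q[2]),np.sin(q[2]);return np.array([q[0]+c*P[0]-s*P[1],q[1]+s*P[0]+c*P[1],P[2]])
E
cat > fit.py <<'E'
from h import *
from scipy.optimize import least_squares
T=lambda u,v:((u+.5)/4.5-.5+150,(v+.5)/4.5-.5+145)
S=lambda u,v:((u+.5)/4-.5+205,(v+.5)/4-.5+155)
F=[("top",T(43,148),(.13,.2,.018)),("top",T(661,60),(.13,-.2,.018)),("top",T(726,464),(-.13,-.2,.018)),("top",T(80,556),(-.13,.2,.018)),
("top",T(602,127),(.085,-.155,.043)),("top",T(612,190),(.045,-.155,.043)),("top",T(633,318),(-.035,-.155,.043)),("top",T(627,241),(.005,-.155,.090)),
("top",T(82,489),(-.09,.184,.054)),("top",T(699,400),(-.09,-.184,.054)),
("scene",S(120,217),(.045,-.155,.043)),("scene",S(102,265),(.085,-.155,.043)),("scene",S(10,340),(.13,-.2,.018)),("scene",S(690,461),(.13,.2,.018)),
("scene",S(134,48),(-.09,-.184,.054)),("scene",S(701,137),(-.09,.184,.054)),]
G=[("top",T(305,450)),("scene",S(490,63))]
def res(q):
    r=[proj(n,t2w(q,P))-np.array(p) for n,p,P in F]
    r+=[(proj(n,t2w(q,(-.09,q[3],.094)))-np.array(p)) for n,p in G]
    return np.concatenate(r)
s=least_squares(res,[.5,.05,.05,.05],loss='soft_l1')
print(s.x,np.degrees(s.x[2]));print(res(s.x).reshape(-1,2).round(1).tolist())
q=s.x
for P in [(-.09,q[3],.08),(.005,-.155,.079),(.045,-.155,.043),(-.09,.184,.054)]: print(t2w(q,P))
np.save('q.npy',q)
E
python3 fit.py
```

```text
[0.56718624 0.13679474 0.11968792 0.04678631] 6.857612618015001
[[-0.9, -0.6], [-0.2, -0.8], [0.5, 0.1], [-0.4, 0.4], [0.3, -0.4], [0.3, -0.4], [0.1, -0.3], [0.3, -0.4], [0.2, -0.5], [-0.3, -0.3], [0.1, -1.0], [-0.0, -0.9], [-0.0, -2.0], [2.0, 0.3], [-0.1, -0.2], [-0.2, 0.2], [-0.4, 0.3], [-0.3, -1.7]]
[0.4722437  0.17250012 0.08      ]
[ 0.59065783 -0.01649937  0.079     ]
[ 0.63037167 -0.01172328  0.043     ]
[0.45586006 0.30873218 0.054     ]
```

```bash
cat >> h.py <<'E'
q=np.load('q.npy')
ex=np.array([np.cos(q[2]),np.sin(q[2]),0]);ey=np.array([-ex[1],ex[0],0])
def R(y): z=np.array([0,0,-1.]);return np.column_stack([np.cross(y,z),y,z])
def st(m=""): print(m,round(arm.current_t(),2),"p",arm.current_ee_pos().round(4),"trim",(ex@(arm.current_ee_pos()-[q[0],q[1],0])).round(4),(ey@(arm.current_ee_pos()-[q[0],q[1],0])).round(4),"F",arm.current_force().round(1),"w",round(arm.current_width(),4))
def snap(n,f,box=None,k=1):
    im=arm.snapshot(n)[:,:,::-1]
    if box: im=im[box[1]:box[3],box[0]:box[2]]
    cv2.imwrite('pics/'+f,cv2.resize(im,None,fx=k,fy=k,interpolation=cv2.INTER_CUBIC))
E
python3 - <<'E'
from h import *
r=R(-ey); P=lambda z,y=q[3]:t2w(q,(-.09,y,z))
for y in(q[3],.142): print(arm.solve_ik(P(.069,y),r).round(0))
for z in (.2,.06):
  for xx in(.005,.045):
    print([None if (a:=arm.solve_ik(t2w(q,(xx,-.155,z)),R(s*ex))) is None else a.round(0) for s in(1,-1)])
arm.move_to(P(.22),r); st()
arm.move_l(P(.10),feed=.15); st()
snap("scene","a.png",(205,105,395,235),4)
E
```

```text
[ 13.  30. 103.  -0.  47.  96.]
[ 24.  32.  99.  -0.  49. 107.]
[array([ -7.,  26.,  83.,  -0.,  71., -14.]), array([ -7.,  26.,  83.,  -0.,  71., 166.])]
[array([ -6.,  29.,  77.,  -0.,  73., -13.]), array([ -6.,  29.,  77.,  -0.,  73., 167.])]
[array([ -7.,  36.,  91.,  -0.,  53., -14.]), array([ -7.,  36.,  91.,  -0.,  53., 166.])]
[array([ -6.,  39.,  85.,  -0.,  57., -13.]), array([ -6.,  39.,  85.,  -0.,  57., 167.])]
 3.04 p [0.4725 0.172  0.22  ] trim -0.0898 0.0463 F [-0.1  0.2  0.2] w 0.0911
 3.99 p [0.4727 0.1726 0.1006] trim -0.0895 0.0468 F [-0.7 -0.4  0.4] w 0.091
```

View pics/a.png

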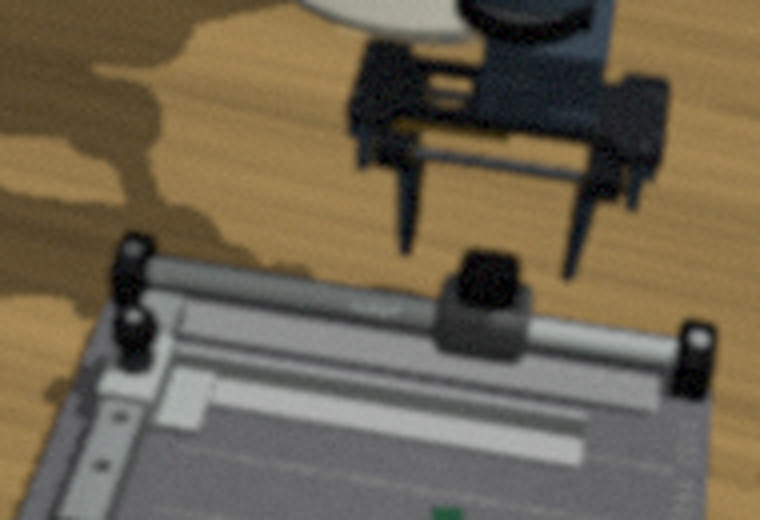

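Jaws straddle the grip block (block centre crop 490,280; fingertips 405 and 570). Descend, grip, and slide.

```bash
python3 - <<'E'
from h import *
P=lambda z,y=q[3]:t2w(q,(-.09,y,z))
arm.move_l(P(.069),feed=.08); st("down")
arm.grip(.03); st("grip")
arm.move_l(P(.069,.132),feed=.06); st("slid")
f0=ey@arm.current_force(); y=.132
while y<.152:
    y+=.001; arm.move_l(P(.069,y),feed=.03); f=ey@arm.current_force()
    print(round(y,4),f.round(1))
    if f-f0<-10: break
st("end")
E
```

```text
down 4.58 p [0.4723 0.1725 0.0692] trim -0.0899 0.0468 F [-1.   0.3 -1.1] w 0.0914
grip 5.41 p [0.4723 0.1726 0.069 ] trim -0.09 0.0469 F [-1.9  0.6  2.1] w 0.04
slid 6.97 p [0.462  0.2573 0.069 ] trim -0.0901 0.1322 F [-3.5  1.8  4.3] w 0.0401
0.133 -0.7
0.134 -1.1
0.135 -0.7
0.136 -0.5
0.137 -1.6
0.138 -1.5
0.139 -1.2
0.14 -0.5
0.141 -5.3
0.142 -15.4
end 9.47 p [0.461  0.2655 0.069 ] trim -0.0901 0.1405 F [  0.3 -15.5   7.2] w 0.04
```

```bash
python3 - <<'E'
from h import *
arm.grip(.085); st("open")
p=arm.current_ee_pos(); arm.move_l([p[0],p[1],.20],feed=.2)
arm.move_to(t2w(q,(.005,-.155,.18)),R(ex)); st("above knob")
snap("scene","b.png",(205,105,395,235),4)
snap("top","b2.png",(150,130,320,275),4)
E
```

```text
open 10.3 p [0.4609 0.267  0.069 ] trim -0.09 0.142 F [-0.3 -0.3 -0.1] w 0.0853
above knob 13.02 p [ 0.5905 -0.0161  0.1798] trim 0.0049 -0.1546 F [ 0.2 -0.9  0.3] w 0.085
```

View pics/b.png

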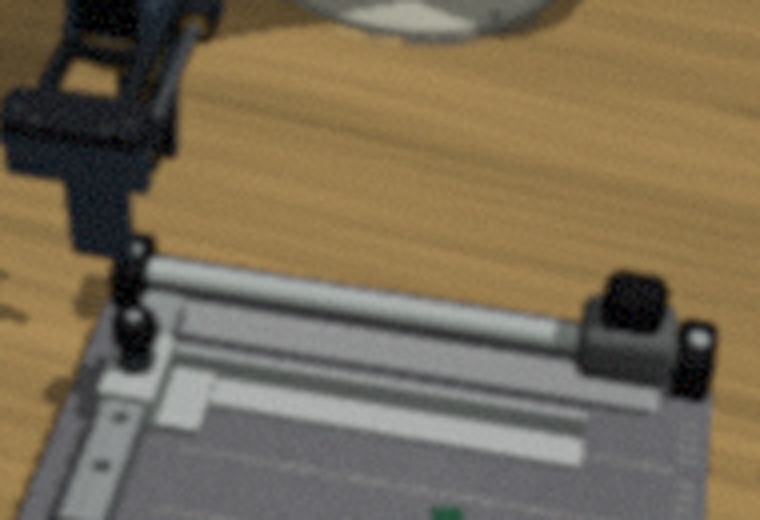

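View pics/b2.png

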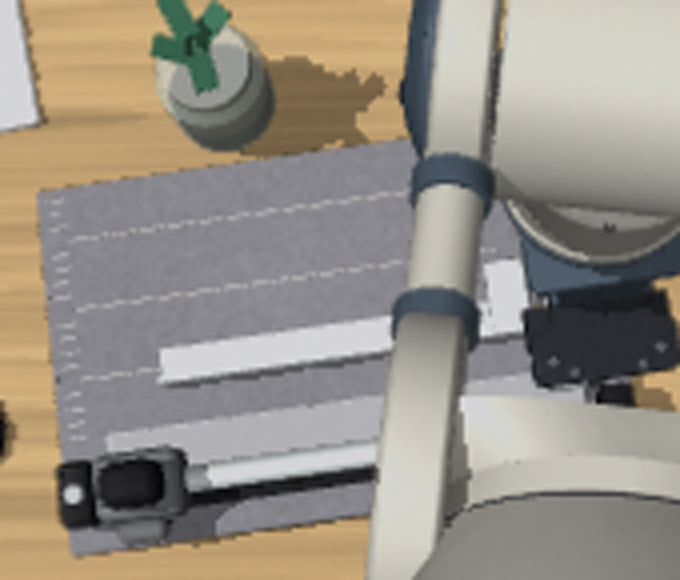

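```bash
python3 - <<'E'
from h import *
P=lambda z,x=.005:t2w(q,(x,-.155,z))
arm.move_l(P(.063),feed=.1); st("down")
arm.grip(.02); st("grip")
print("Ftrim",(ex@arm.current_force()).round(1),(ey@arm.current_force()).round(1))
snap("scene","c.png",(205,105,395,235),4)
E
```

```text
down 14.43 p [ 0.5911 -0.0166  0.0636] trim 0.0054 -0.1551 F [0.2 0.1 0.8] w 0.0853
grip 15.35 p [ 0.5907 -0.0165  0.063 ] trim 0.005 -0.155 F [-0.2  1.1 -0.1] w 0.0275
Ftrim -0.1 1.1
```

View pics/c.png

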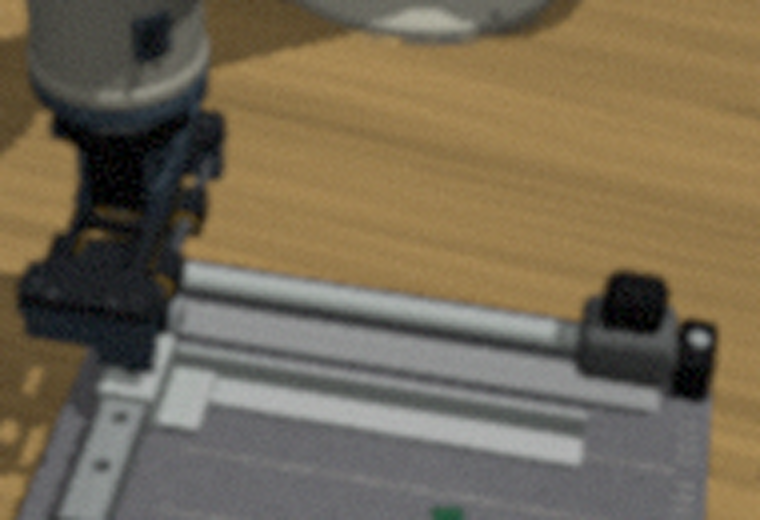

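```bash
python3 - <<'E'
from h import *
P=lambda z,x=.005:t2w(q,(x,-.155,z))
for d in (.002,.006,.0125):
    arm.move_l(P(.063+d),feed=.03); arm.sleep(.1); st(d)
E
```

```text
0.002 15.75 p [ 0.5904 -0.0165  0.0648] trim 0.0048 -0.155 F [ 0.2 -0.3 -7.1] w 0.0275
0.006 16.13 p [ 0.5904 -0.0165  0.069 ] trim 0.0048 -0.1549 F [-1.  -0.6 -6.5] w 0.0279
0.0125 16.6 p [ 0.5907 -0.0165  0.0755] trim 0.005 -0.155 F [-0.4 -0.6 -9.9] w 0.0277
```

```bash
python3 - <<'E'
from h import *
P=lambda z,x=.005:t2w(q,(x,-.155,z))
arm.move_l(P(.0755,.025),feed=.04); st("mid"); 
arm.move_l(P(.0755,.045),feed=.04); arm.sleep(.2); st("at hole")
for d in (.0105,.0085,.0065,.004,.002):
    arm.move_l(P(.063+d,.045),feed=.03); arm.sleep(.1); st(d)
    if arm.current_force()[2]>2: print("STOP");break
E
```

```text
mid 17.25 p [ 0.611  -0.014   0.0755] trim 0.0255 -0.155 F [ 1.6  0.7 -9.3] w 0.0274
at hole 18.1 p [ 0.6304 -0.0117  0.0756] trim 0.0451 -0.155 F [  1.5   1.6 -10.6] w 0.0278
0.0105 18.45 p [ 0.6302 -0.0117  0.0734] trim 0.0449 -0.155 F [-0.2  0.9 -9.1] w 0.028
0.0085 18.8 p [ 0.6303 -0.0117  0.0715] trim 0.0449 -0.155 F [-0.1  1.7 -8.9] w 0.0278
0.0065 19.15 p [ 0.6304 -0.0117  0.0695] trim 0.045 -0.155 F [ 0.4  1.5 -9.1] w 0.0274
0.004 19.5 p [ 0.6304 -0.0117  0.067 ] trim 0.045 -0.155 F [ 0.6  1.1 -7.4] w 0.0277
0.002 19.85 p [ 0.6304 -0.0117  0.065 ] trim 0.045 -0.155 F [ 0.1  0.7 -7.5] w 0.0279
```

```bash
python3 - <<'E'
from h import *
P=lambda z,x=.045:t2w(q,(x,-.155,z))
d=.001
while d>-.004:
    arm.move_l(P(.063+d),feed=.02); arm.sleep(.1); st(round(d,4))
    if arm.current_force()[2]>3: break
    d-=.0005
snap("scene","d.png",(205,105,395,235),4)
snap("top","d2.png")
E
```

```text
0.001 20.2 p [ 0.6304 -0.0117  0.064 ] trim 0.045 -0.155 F [ 1.3  2.3 -6.5] w 0.028
0.0005 20.55 p [ 0.6304 -0.0117  0.0635] trim 0.045 -0.155 F [ 1.   1.9 -7.3] w 0.0277
0.0 20.9 p [ 0.6304 -0.0117  0.0631] trim 0.0451 -0.155 F [-0.2  2.3 -3.4] w 0.0277
-0.0005 21.25 p [ 0.6307 -0.0117  0.063 ] trim 0.0453 -0.155 F [-1.3  2.   6. ] w 0.0277
```

View pics/d.png

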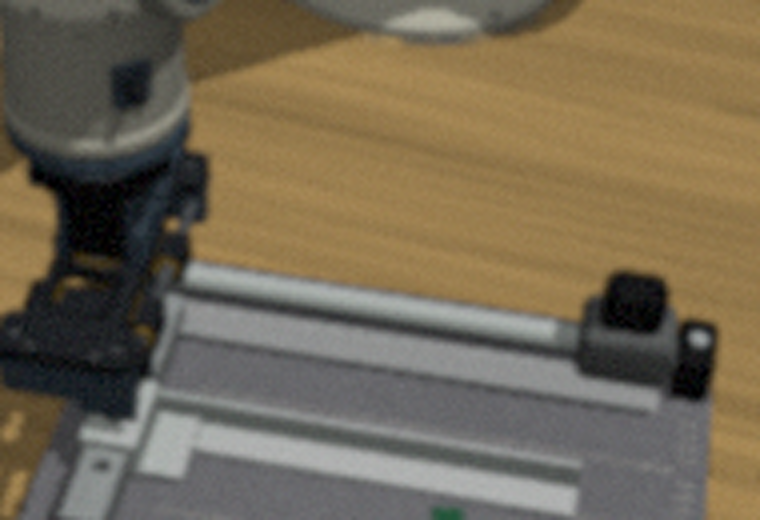

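View pics/d2.png

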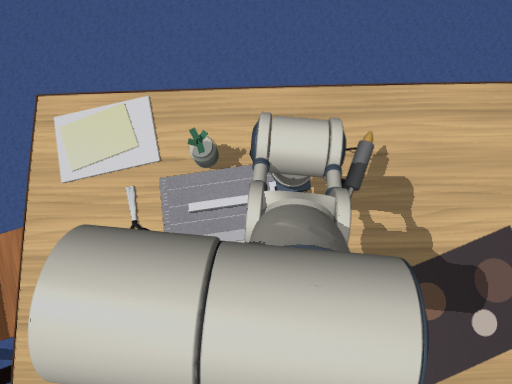

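```bash
python3 - <<'E'
from h import *
st("final"); arm.sign_off()
E
```

```text
final 21.35 p [ 0.6307 -0.0117  0.0629] trim 0.0453 -0.1551 F [-1.7  3.   5.9] w 0.0277
the job is handed in; nothing more can be done
```

The trimmer is set for the wider card. The cutting head is parked against its far end post, and the backstop is one hole farther from the rail with its pin home. I handed the job in at 21.35 s with the gripper still closed on the knob.

- **Cutting head:** I slid it until the reaction force rose to about 15 N, at trimmer y ≈ 0.141 m where about 0.142 m was expected. The pictures taken afterwards show it against the post.
- **Backstop:** I lifted the knob 12.5 mm, and the spring force rose to about 10 N. I then moved the knob 40 mm and lowered it. The spring load held all the way down, so the pin went into the hole rather than riding on the tube.
- **Final hold:** The knob came to rest at its starting height (TCP 0.063 m). It is held with about 6 N downward, with the finger opening steady at 27.7 mm.
- **Other things on the desk:** The jar and the glue gun look unmoved in the last top picture. The arm hides the felt piece and most of the scissors there, so I could not check those two; I did not go near them.

One small disagreement: the fingers read 27.5–28 mm on a 29 mm knob. The knob did not slip while it was lifted, moved or lowered.

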